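Slide a board out to its saw line and hold it down

ROBOT

A 6-joint arm with a two-finger parallel gripper is mounted at the origin on the work surface. World frame = base frame: x ahead of the robot, y to its left, z up, the work surface at z = 0. Lengths are in m, angles in degrees, forces in N, time in s.
With the tool pointing down it reaches from about 0.25 to 0.725 m from the base axis. Payload 9.7 kg.
Tool frame: the origin (TCP) lies at the very end of the fingers, on their centre line; the grasp point (between the pads) lies 19 mm behind it (bot.grip_depth is the distance from the TCP to the grasp point, in m); z points along the fingers, y is the direction in which the jaws open and shut (so a half turn about z gives the same grasp; the last joint's range is limited). The gripper opens to 85 mm and grips with 20 to 120 N. Pads are 22 mm wide; open, the fingers measure 114 mm over their backs; the gripper's body (76 mm by 85 mm) begins 54 mm behind the grasp point. The pads swing forward as they close: fully open they stand 13 mm farther back than shut.
Start: joints at [-69.385, 4.979, 10.078, 95.1, 0, 90], TCP at [0.194, -0.515, 0.231] pointing down, gripper open.
Joint ranges: [-179.16, 179.16], [-48.56, 103.87], [-65.8, 70.77], [-126.05, 130.52], [-82.76, 87.17], [-180, 180]. Speed limits (degrees/s): [127.2, 127.2, 147.25, 180, 180, 180].

INTERFACE

Orientations are given as [roll, pitch, yaw] about the fixed x, y, z axes, in that order (R = Rz(yaw) Ry(pitch) Rx(roll)).
In Python, from workcell import telemetry, optics, order, bot gives the robot as it stands. The module is installed in compiled form; this text tells all that it offers.
- The arm moves only by the shell command python3 -m inch 'ROWS' [FORCE]. ROWS is JSON, a list of rows, each a list of 7 numbers: the shift along the tool's x, y, z in m, then the turn, a rotation vector about the tool's x, y, z in rad, then the closure, from 0 (fully open) to 1 (shut). In form: [[tx, ty, tz, rx, ry, rz, grip], ...]. A call has 1 to 12 rows; each row is the pose to reach, as a shift and turn from the pose commanded when the call began, along the tool's axes at that moment; what a row does not reach only later rows make up. A row lasts 1/12 s, in which the tool goes at most 41.7 mm and 7.16 degrees, less where a joint would pass 70% of its speed; a pose out of reach is approached as far as the arm can. A call with a gripper value outside its range is refused whole. The fingers move at their own pace and stop on an object; FORCE is the grip in N (left out, the last holds). Time passes only in rows, so rows that repeat a pose let the fingers close. It gives the time, the measured TCP pose, the force and the opening at its end, in the units of the state.
- telemetry.get_obs(): the state, without advancing time (a new reading comes with each control period).
- optics.camera(name): name is "side" or "top" or "wrist"; returns (picture, depth): 420x560x3 uint8, red, green, blue; 420x560 float32, m along the optical axis (not along the pixel's ray), 0 where there is no reading.
- optics.camera_info(name): a dict with "camera_matrix" (3x3 intrinsics, pixels), "k1" (the pictures are not rectified: a ray, as slopes to the right and down, at radius r is drawn at 1 + k1 r^2 times it, then the intrinsics apply), "xyz" and "attitude" of the camera in the world; the wrist camera has in their place "mount" (4x4, takes a point from camera to tool coordinates, whose origin is the TCP and whose axes are the flange's). Camera axes: x right, y down, z forward; pixel columns grow to the right and rows downward; lengths in m; the calibration is good to about 2 mm. A picture is of the moment at which its call begins: read the wrist's pose just before it. camera_info takes no time and is no camera call.
- order.job_done(): hands the job in, once; it reports no verdict.
The state is a dict: "time": time; "q": joint angles; "qd": joint speeds; "joint_efforts": joint torques, N m; "ee_pos": TCP position; "tcp_rot": TCP orientation; "wrist_force": force on the tool from outside, world axes, zero at the start; "torque": the same for the moment, N m; "opening": finger opening in m.
Only numpy, scipy, OpenCV 4.12 (cv2) and the standard library are available. Lean on these libraries where they do the work, as an engineer would, in place of code of your own. Each camera call takes 0.05 s, during which the arm holds its last target. There are 200 camera calls.

TASK

The wooden board on the modelling stand is to be sawn at its pencil line: first take the rubbing block by its grip and rub the bare strip of the stand's top, between the end of the board and the open edge, in a stroke away from you from end to end with light, steady pressure so that the board will lie flat there, then lay the block back on the bench, standing on its sole. Now slide the board straight out over that edge, flat on the stand and without lifting or tipping it, until the pencil line is parallel to the edge and about 5 mm clear of it, so that the saw will miss the stand. Finish while still holding the board there flat down on the stand, as it would tip over the edge if let go; leave the saw, mallet, urn and tool tin alone.

Things in the scene. Friction and masses are not known exactly. Their poses are not given: they have to be found in the camera images.
- stand: Bench-top modelling stand, fixed: a rectangular grey-painted head 340 x 260 mm, 26 mm thick, its top 110 mm above the bench, on a short blue steel column (84 mm dia) and round foot (260 mm dia). Origin on the bench under the middle of the head. +x points to the open edge over which the board goes (to the robot's right, give or take 10 degrees), +y points away from the robot along that edge, z up; the head reaches from -170 to +170 mm in x and -130 to +130 mm in y
- stand_edge (a point): middle of the open edge of the stand's head, on its top face (110 mm above the bench); axes as the stand's: x outward over the edge, y along the edge away from the robot
- board: Pale hardwood board lying flat on the stand, 320 mm long (x), 58 mm wide (y), 22 mm thick (z), about 0.3 kg. Origin at the centre of its underside; +x points along it roughly to the open edge. At the start its outer end (x = +160 mm) is 75 to 95 mm short of the edge and its tail (x = -160 mm) sticks out a little over the stand's opposite edge. Can be pinched across its width from above
- board_line (a point): the pencil line (2.5 mm wide, dark, right across the top face and down both sides), its middle on the top face; it lies 200 mm from the board's outer end and 120 mm from its tail (x = -40 mm, z = 22 mm in the board's frame), axes as the board's
- block: Rubbing block lying on the bench at the robot's right, 0.25 kg: a flat sole and back 110 mm long (x), 50 mm wide (y), 20 mm high, with an upright dark wooden grip along the middle of its back, 90 mm long (x), 22 mm wide (y), reaching from 20 to 50 mm above the sole, to be pinched across its width from above. All of it is rigid. Origin at the centre of the sole's underside, z up
- saw: pull saw lying on the bench near its far side, right of the stand: wooden handle 250 mm, blade 240 mm, 20 mm high; origin under the joint of handle and blade, x towards the blade. Leave alone
- mallet: round wooden carver's mallet standing on its head, 100 mm dia, 230 mm high; origin at the centre of its underside. Leave alone
- urn: small white plaster urn, 110 mm dia, 165 mm high, at the left of the stand; origin at the centre of its underside. Leave alone
- tin: round metal tin of modelling tools, 74 mm dia, about 230 mm high with the tools, beyond the stand; origin at the centre of its underside. Leave alone

How it is judged (in metres and radians):
On the way, in this order (a step that is already met when the one before it is completed fails the run):
1. the held block is pressed on the strip at the end nearest the robot (centre at least 55 mm from the middle; all along the stroke: 1.5 to 30 N, centre at most 70 mm inside the edge) (contact force between block and stand between 1.5 and 30 N and contact force between the fingers and block above 1 N and x of block in the frame of stand_edge between -0.07 and 0 m and y of block in the frame of stand_edge below -0.055 m), for 0.05 s.
2. the held block, still pressed, is passing just short of the middle of the strip (contact force between block and stand between 1.5 and 30 N and contact force between the fingers and block above 1 N and x of block in the frame of stand_edge between -0.07 and 0 m and y of block in the frame of stand_edge between -0.04 and 0 m), for 0.05 s.
3. the held block, still pressed, is passing just beyond the middle of the strip (contact force between block and stand between 1.5 and 30 N and contact force between the fingers and block above 1 N and x of block in the frame of stand_edge between -0.07 and 0 m and y of block in the frame of stand_edge between 0.01 and 0.05 m), for 0.05 s.
4. the held block, still pressed, is at the far end of the strip (its centre at least 55 mm from the middle) (contact force between block and stand between 1.5 and 30 N and contact force between the fingers and block above 1 N and x of block in the frame of stand_edge between -0.07 and 0 m and y of block in the frame of stand_edge above 0.055 m), for 0.05 s.
5. the block stands on its sole on the bench, not touching the stand, let go (height (world z) of block below 0.006 m and angle between block's own z axis and vertical below 0.1 rad and contact force between block and stand below 0.1 N and linear speed of block below 0.02 m/s and contact force between the fingers and block below 0.1 N), for 0.2 s.
At the end, for the whole second after the job is handed in: Board flat on the stand (0.03 rad, 4 mm) and square to the edge (0.06 rad), its width on the head, line 0 to 12 mm outside the edge, at rest, held by the fingers (over 2 N), bearing on the stand (over 1 N) and on no other loose thing; block on its sole on the bench, let go, clear of the stand (all of step 5 and x of board_line in the frame of stand_edge between 0 and 0.012 m and angle between the x axis of board and the x axis of stand, either way round below 0.06 rad and y of board_line in the frame of stand_edge between -0.1 and 0.1 m and angle between board's own z axis and vertical below 0.03 rad and z of board in the frame of stand_edge between -0.004 and 0.004 m and contact force between the fingers and board above 2 N and contact force between board and stand above 1 N and linear speed of board below 0.01 m/s and contact force between board and block below 0.1 N and contact force between board and saw below 0.1 N and contact force between board and mallet below 0.1 N and contact force between board and urn below 0.1 N and contact force between board and tin below 0.1 N); the arm keeps its last pose, push and grip.
It fails at once if the board tips (more than 0.1 rad) (angle between board's own z axis and vertical above 0.1 rad).
It fails at once if the board is lifted off the stand (more than 15 mm) (z of board in the frame of stand_edge above 0.015 m).
It fails at once if the rubbing block is pressed hard on the stand (over 45 N) (contact force between block and stand above 45 N).
It fails at once if the saw, mallet, urn or tin is pushed about (more than 25 mm) or knocked over (distance of any of saw, mallet, urn, tin from where it was at the start of the episode above 0.025 m or angle between any of mallet, urn, tin's own z axis and vertical above 0.3 rad).
It also fails if it takes over 72 s, if anything falls off the work surface, if the arm or the gripper's body presses on something with over 40 N, if the wrist force passes 120 N, or if a joint passes its speed limit or range.

## Working session

There is one attempt and no reset: what is moved stays moved. The work goes in short steps, Python scripts to look and compute and a shell command to move; the robot and the scene stay as the last step left them, time stands still between calls to the robot, and variables do not carry over. Pictures are saved under pics/ and viewed, about 8 in all and at most 12, crops included, and the job is handed in when it is done.

```bash
mkdir -p pics; cat > h.py <<'E'
import numpy as np, cv2
from scipy.spatial.transform import Rotation as R
from workcell import telemetry, optics, order, bot
def pose():
    o=telemetry.get_obs(); return np.array(o['ee_pos']), R.from_euler('xyz',o['tcp_rot'],degrees=True).as_matrix()
def cam(name):
    p,Rt=pose(); i=optics.camera_info(name); pic,d=optics.camera(name)
    if name=='wrist':
        M=np.array(i['mount']); Rc=Rt@M[:3,:3]; c=p+Rt@M[:3,3]
    else:
        c=np.array(i['xyz']); Rc=R.from_euler('xyz',i['attitude'],degrees=True).as_matrix()
    return dict(pic=pic,d=d,K=np.array(i['camera_matrix']),k1=i['k1'],R=Rc,c=c)
def rays(C,uv):
    uv=np.asarray(uv,float).reshape(-1,1,2)
    n=cv2.undistortPoints(uv,C['K'],np.array([C['k1'],0,0,0.]))[:,0]
    return np.c_[n,np.ones(len(n))]
def onplane(C,uv,z):
    r=rays(C,uv)@C['R'].T; return C['c']+r*((z-C['c'][2])/r[:,2])[:,None]
def cloud(C):
    v,u=np.mgrid[0:420,0:560]; r=rays(C,np.c_[u.ravel(),v.ravel()])
    return (C['c']+(r*C['d'].reshape(-1,1))@C['R'].T).reshape(420,560,3)
def save(C,n): cv2.imwrite('pics/'+n+'.png',C['pic'][:,:,::-1])
E
python3 - <<'E'
from h import *
print(telemetry.get_obs())
for n in('top','side','wrist'):
    print(n,optics.camera_info(n)); C=cam(n); save(C,n+'0'); np.savez('pics/'+n+'0',**C)
a=[cv2.imread(f'pics/{n}0.png') for n in('top','side','wrist')]
E
```

```text
{'time': 0.0, 'q': array([-6.93843683e+01,  5.01220882e+00,  1.00335326e+01,  9.51004097e+01,
        1.32873476e-03,  8.99996347e+01]), 'qd': array([ 0.01454085,  0.05108652,  0.09407523, -0.04115695, -0.02521223,
       -0.05786673]), 'joint_efforts': array([-8.91180862e-04, -5.20385993e+01,  4.64802468e+01,  1.64211768e-02,
        4.14009332e-05,  1.84738028e-06]), 'ee_pos': array([ 0.19357503, -0.51455295,  0.23056419]), 'tcp_rot': array([-1.79920914e+02, -1.32923776e-03,  2.06159952e+01]), 'wrist_force': array([-0.32737786,  0.4171238 ,  0.63047269]), 'torque': array([-0.00353903,  0.00430273, -0.03660168]), 'opening': 0.08553665916140608}
top {'camera_matrix': array([[535.21014118,   0.        , 275.82245761],
       [  0.        , 535.21014118, 202.61168481],
       [  0.        ,   0.        ,   1.        ]]), 'k1': -0.1439170777922925, 'xyz': array([ 0.24691371, -0.03005107,  1.87757713]), 'attitude': array([-169.83428564,    0.27732577,  -88.9041262 ])}
side {'camera_matrix': array([[493.70769408,   0.        , 288.21124207],
       [  0.        , 493.70769408, 212.75881534],
       [  0.        ,   0.        ,   1.        ]]), 'k1': -0.022970915660700374, 'xyz': array([1.45386394, 0.88348326, 1.03569833]), 'attitude': array([-126.66590145,    0.52726513,  135.2581482 ])}
wrist {'camera_matrix': array([[322.10649961,   0.        , 282.49347835],
       [  0.        , 322.10649961, 204.43928271],
       [  0.        ,   0.        ,   1.        ]]), 'k1': -0.016970507608892266, 'mount': array([[-1.52185249e-03, -9.54517329e-01, -2.98151560e-01,
         7.63837038e-02],
       [ 9.99998819e-01, -1.51610901e-03, -2.50538231e-04,
         3.17389142e-04],
       [-2.12887183e-04, -2.98151589e-01,  9.54518509e-01,
        -1.42171415e-01],
       [ 0.00000000e+00,  0.00000000e+00,  0.00000000e+00,
         1.00000000e+00]])}
```

View pics/top0.png

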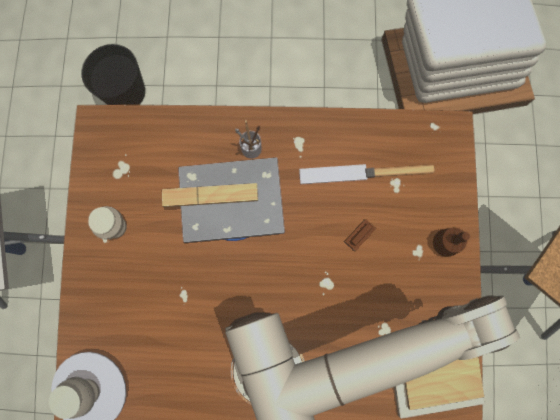

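View pics/wrist0.png

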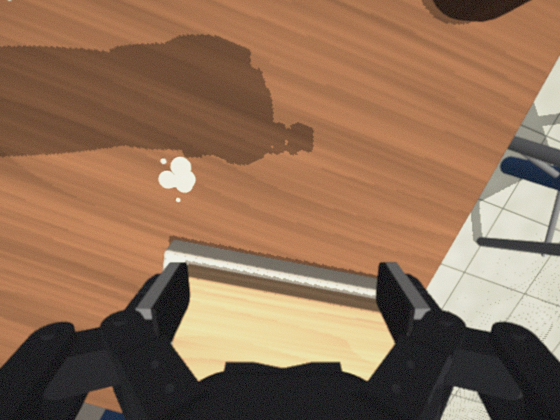

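The top view shows the stand (corners about (180,167), (277,158), (284,233), (183,242)), the board across x 162–257 with its line near x=197, and the block at (360,235) lying diagonally. The saw is at y≈173, the mallet at (450,240), the tin at (249,143) and the urn at (107,222). The wrist view shows only bench and tray.

```bash
cat > m.py <<'E'
from h import *
C=cam('top'); P=cloud(C); pic=C['pic']; hsv=cv2.cvtColor(pic,cv2.COLOR_RGB2HSV)
def rect(mask,z,name):
    mask=cv2.morphologyEx(mask.astype(np.uint8),cv2.MORPH_OPEN,np.ones((2,2)))
    cs,_=cv2.findContours(mask,cv2.RETR_EXTERNAL,cv2.CHAIN_APPROX_NONE); c=max(cs,key=cv2.contourArea)
    w=onplane(C,c[:,0],z)[:,:2]; r=cv2.minAreaRect((w*1000).astype(np.float32)); print(name,'c mm',np.round(r[0],1),'size',np.round(r[1],1),'ang',round(r[2],2)); return r,w
v,u=np.mgrid[0:420,0:560]
Z=P[...,2]
reg=(u>140)&(u<300)&(v>150)&(v<255)
print('z med stand',np.median(Z[215:230,230:270]),'board',np.median(Z[188:198,210:245]))
g=reg&(hsv[...,1]<70)&(Z>.08)&(Z<.14); b=reg&(hsv[...,1]>=70)&(Z>.115)&(Z<.16)
rect((g|b)&(Z>.09)&(u>176),.11,'stand'); rect(b,.132,'board')
k=(u>335)&(u<385)&(v>210)&(v<260)
rect(k&(Z>.008),.02,'block'); rect(k&(Z>.034),.05,'grip')
rect(k&(hsv[...,2]<100),.02,'blockcol')
print(hsv[235,350:372:2].tolist())
for n,px in dict(saw0=(300,175),joint=(370,172),sawend=(433,170),mallet=(450,240),tin=(249,143)).items(): print(n,np.round(P[px[1],px[0]],3))
E
python3 m.py
```

```text
z med stand 0.11038503347277817 board 0.1322073082237808
stand c mm [568.5 140.7] size [261.8 349.5] ang 6.6
board c mm [579.  203.7] size [ 60.1 318.1] ang 4.39
block c mm [ 467.5 -316. ] size [ 52.2 112.4] ang 47.31
grip c mm [ 467.6 -314.6] size [22.3 91.7] ang 47.28
blockcol c mm [ 472.4 -306. ] size [21.5 88.5] ang 59.01
[[12, 141, 96], [10, 143, 121], [11, 133, 94], [11, 135, 83], [10, 141, 114], [12, 144, 113], [12, 147, 116], [10, 141, 103], [11, 141, 112], [11, 143, 121], [12, 146, 122]]
saw0 [ 0.683 -0.099  0.013]
joint [ 0.698 -0.35   0.018]
sawend [ 0.71  -0.579  0.02 ]
mallet [ 0.445 -0.598  0.128]
tin [0.772 0.081 0.104]
```

```bash
python3 -m inch '[[0.03,-0.008,0.005,0,0,-0.1,0],[0.06,-0.017,0.01,0,0,-0.2,0],[0.095,-0.026,0.02,0,0,-0.3,0],[0.13,-0.036,0.03,0,0,-0.4,0],[0.165,-0.046,0.04,0,0,-0.5,0],[0.2,-0.055,0.04,0,0,-0.6,0],[0.235,-0.065,0.04,0,0,-0.7,0],[0.27,-0.075,0.04,0,0,-0.8,0],[0.3,-0.083,0.04,0,0,-0.9,0],[0.327,-0.091,0.04,0,0,-1.0,0],[0.327,-0.091,0.04,0,0,-1.0,0],[0.327,-0.091,0.04,0,0,-1.0,0]]' 40
python3 - <<'E'
from h import *
o=telemetry.get_obs(); print(np.round(o['q'],1),o['ee_pos'],o['tcp_rot'])
Z=np.load('pics/top0.npz'); C={k:Z[k] for k in Z}; P=cloud(C); hsv=cv2.cvtColor(C['pic'],cv2.COLOR_RGB2HSV)
a=np.radians(6.6); ex=np.array([np.sin(a),-np.cos(a)]); ey=np.array([np.cos(a),np.sin(a)])
# grey mask stand: fit edges by ray casting contour pixels onto z=.11
v,u=np.mgrid[0:420,0:560]
m=((u>140)&(u<300)&(v>150)&(v<255)&(hsv[...,1]<70)&(P[...,2]>.09)&(P[...,2]<.125)).astype(np.uint8)
m=cv2.morphologyEx(m,cv2.MORPH_CLOSE,np.ones((5,5)))
c=max(cv2.findContours(m,cv2.RETR_EXTERNAL,cv2.CHAIN_APPROX_NONE)[0],key=cv2.contourArea)[:,0]
w=onplane(C,c,.11)[:,:2]; s=w@ex; t=w@ey
for nm,val,sel,cc in(('open',s,s>s.max()-.008,t),('far',t,t>t.max()-.008,s),('near',t,t<t.min()+.008,s),('back',s,s<np.percentile(s,2)+.01,t)):
    f=np.polyfit(cc[sel],val[sel],1); print(nm,np.median(val[sel]),'slope deg',np.degrees(f[0]),sel.sum())
E
```

```text
time: 1.2
ee_pos: [0.4685, -0.3134, 0.1908]
tcp_rot: [-180.0, -0.0, 78.0]
wrist_force: [-0.4, -0.0, 0.0]
opening: 0.0858
[-33.8   6.2   7.   90.8  -0.   68.2] [ 0.46847696 -0.31343229  0.19080419] [-1.79952438e+02 -1.27470012e-02  7.80323550e+01]
open 0.0955990468521901 slope deg 0.011206880135305967 77
far 0.7136979857071597 slope deg -0.10540706926988458 100
near 0.4553605581362471 slope deg 0.04271585613710865 102
back -0.23829504969962573 slope deg 0.10601496924556965 66
```

```bash
python3 -m inch '[[0,0,0,0,0,-0.12,0],[0,0,0,0,0,-0.24,0],[0,0,0,0,0,-0.36,0],[0,0,0,0,0,-0.48,0],[0,0,0,0,0,-0.6,0],[0,0,0,0,0,-0.72,0],[0,0,0,0,0,-0.84,0],[0,0,0,0,0,-0.96,0],[0,0,0,0,0,-1.035,0],[0,0,0,0,0,-1.035,0]]'
python3 - <<'E'
from h import *
C=cam('wrist'); save(C,'w1'); P=cloud(C); Z=P[...,2]
for lo,hi,z in((.04,.06,.05),(.01,.06,.02)):
    near=np.linalg.norm(P[...,:2]-[.468,-.315],axis=2)<.08
    m=((Z>lo)&(Z<hi)&near&(C['d']>0)).astype(np.uint8)
    m=cv2.morphologyEx(m,cv2.MORPH_OPEN,np.ones((3,3)))
    w=P[m>0][:,:2].astype(np.float32)*1000; r=cv2.minAreaRect(w); print(r,np.median(Z[m>0]))
print(pose())
E
```

```text
time: 2.03
ee_pos: [0.4667, -0.3153, 0.1913]
tcp_rot: [-180.0, -0.0, 137.3]
wrist_force: [-0.2, -0.1, 0.2]
opening: 0.0852
((472.875244140625, -313.9940185546875), (22.004072189331055, 89.22984313964844), 48.126827239990234) 0.049299128665855924
((473.3037414550781, -313.9534606933594), (50.102806091308594, 109.79178619384766), 47.51971435546875) 0.020365247302037037
(array([ 0.4668873 , -0.3152167 ,  0.19134531]), array([[-7.31275560e-01,  6.82082138e-01, -1.10851583e-04],
       [ 6.82082147e-01,  7.31275545e-01, -1.48554899e-04],
       [-2.02635916e-05, -1.84244453e-04, -9.99999983e-01]]))
```

View pics/w1.png

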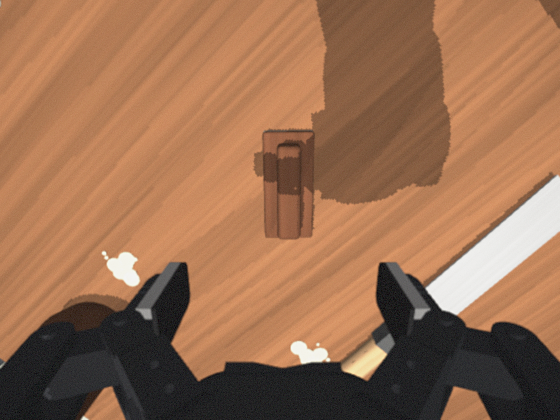

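The wrist view shows the block upright and centred at column 288, between the fingers (centre 283), with its grip along the tool x axis. I'll descend and grip.

```bash
python3 -m inch '[[-0.001,0.002,0.03,0,0,0,0],[-0.003,0.004,0.06,0,0,0,0],[-0.003,0.004,0.09,0,0,0,0],[-0.003,0.004,0.115,0,0,0,0],[-0.003,0.004,0.135,0,0,0,0],[-0.003,0.004,0.15,0,0,0,0],[-0.003,0.004,0.16,0,0,0,0],[-0.003,0.004,0.166,0,0,0,0],[-0.003,0.004,0.166,0,0,0,0],[-0.003,0.004,0.166,0,0,0,0.4],[-0.003,0.004,0.166,0,0,0,0.8],[-0.003,0.004,0.166,0,0,0,1]]' 40
python3 -m inch '[[0,0,0,0,0,0,1],[0,0,0,0,0,0,1],[0,0,0,0,0,0,1],[0,0,0,0,0,0,1],[0,0,0,0,0,0,1],[0,0,0,0,0,0,1],[0,0,0,0,0,0,1],[0,0,0,0,0,0,1]]'
```

```text
time: 3.08
ee_pos: [0.4731, -0.314, 0.0264]
tcp_rot: [180.0, 0.1, 137.2]
wrist_force: [0.1, -0.5, 0.2]
opening: 0.0517
time: 3.75
ee_pos: [0.4729, -0.3137, 0.0259]
tcp_rot: [180.0, 0.1, 137.2]
wrist_force: [0.9, 1.5, 6.1]
opening: 0.0213
```

```bash
python3 -m inch '[[0,0,-0.015,0,0,0,1],[0,0,-0.04,0,0,0,1],[0,0,-0.075,0,0,0,1],[0,0,-0.11,0,0,0,1],[0,0,-0.14,0,0,0,1],[0.01,0.015,-0.16,0,0,-0.1,1],[0.027,0.04,-0.165,0,0,-0.2,1],[0.044,0.065,-0.165,0,0,-0.3,1],[0.062,0.092,-0.165,0,0,-0.4,1],[0.08,0.119,-0.165,0,0,-0.5,1],[0.098,0.146,-0.165,0,0,-0.6,1],[0.116,0.173,-0.165,0,0,-0.7,1]]'
python3 -m inch '[[0.001,0.031,0,0,0,-0.06,1],[0.002,0.062,0,0,0,-0.12,1],[0.003,0.09,0,0,0,-0.162,1],[0.003,0.108,0,0,0,-0.162,1],[0.003,0.108,0,0,0,-0.162,1],[0.003,0.108,0,0,0,-0.162,1]]'
python3 - <<'E'
from h import *
print(pose()[0],telemetry.get_obs()['tcp_rot'],telemetry.get_obs()['q'].round(1))
C=cam('wrist'); save(C,'w2'); P=cloud(C); np.savez('pics/w2',**C)
E
```

```text
time: 4.75
ee_pos: [0.5046, -0.1063, 0.1897]
tcp_rot: [180.0, -0.1, 177.6]
wrist_force: [0.0, -0.7, -2.4]
opening: 0.0213
time: 5.25
ee_pos: [0.5068, 0.001, 0.1897]
tcp_rot: [-180.0, -0.1, -173.3]
wrist_force: [-1.6, -0.0, -3.0]
opening: 0.0213
[0.50675597 0.00100886 0.18966036] [-1.79995860e+02 -6.77749179e-02 -1.73291181e+02] [ 0.1 -1.5 -1.2 90.4 -0.  -6.6]
```

View pics/w2.png

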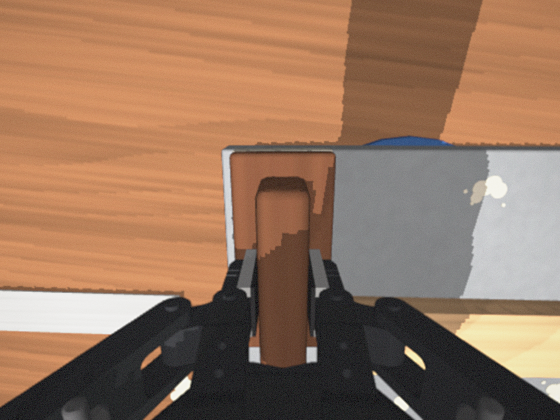

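The wrist view shows the held block parallel to the stand's edges. The stand's near corner is at (224,148) and the open edge runs down column ~226. The block's back spans columns 231–335.

```bash
python3 - <<'E'
from h import *
Z=np.load('pics/w2.npz'); C={k:Z[k] for k in Z}; P=cloud(C); p,Rt=pose()
print('P corner',onplane(C,[(224,148)],.11).round(4))
hsv=cv2.cvtColor(C['pic'],cv2.COLOR_RGB2HSV); gr=hsv[...,1]<70
# open edge columns per row; near edge rows per column
E=[(np.argmax(gr[r,200:240])+200,r) for r in range(165,255,5)]
print(E[:3],E[-3:]); w=onplane(C,E,.11); f=np.polyfit(w[:,0],w[:,1],1); print('open edge y=',f, 'deg',np.degrees(np.arctan(f[0])), 'y at x=.47',np.polyval(f,.47))
Nn=[(c,130+np.argmax(gr[130:170,c])) for c in range(460,550,10)]
w=onplane(C,Nn,.11);f=np.polyfit(w[:,1],w[:,0],1); print('near edge x=',f,np.polyval(f,0))
T=(P-p)@Rt
b=(T[...,2]>-.015)&(T[...,2]<.015)&(abs(T[...,0])<.08)&(abs(T[...,1])<.04)&(C['d']>0)&(C['pic'][...,0]>C['pic'][...,2]+30.)
q=T[b]; print('back in tool: x',np.percentile(q[:,0],[1,99]),'y',np.percentile(q[:,1],[1,99]),'z',np.median(q[:,2]))
E
```

```text
P corner [[ 0.4646 -0.0447  0.11  ]]
[(np.int64(222), 165), (np.int64(223), 170), (np.int64(223), 175)] [(np.int64(226), 240), (np.int64(227), 245), (np.int64(227), 250)]
open edge y= [ 0.11501318 -0.09994337] deg 6.5609415547545655 y at x=.47 -0.045887180534059296
near edge x= [-0.12042129  0.45832035] 0.4583203504214397
back in tool: x [-0.05158192  0.05423749] y [-0.0238414   0.02438927] z 0.006413698657960973
```

```bash
python3 -m inch '[[-0.008,-0.002,0.012,0,0,0,1],[-0.015,-0.004,0.024,0,0,0,1],[-0.015,-0.004,0.036,0,0,0,1],[-0.015,-0.004,0.044,0,0,0,1],[-0.015,-0.004,0.048,0,0,0,1],[-0.015,-0.004,0.05,0,0,0,1],[-0.015,-0.004,0.05,0,0,0,1]]'
python3 -m inch '[[0,0,0.001,0,0,0,1],[0,0,0.0015,0,0,0,1],[0,0,0.0015,0,0,0,1],[0,0,0.0015,0,0,0,1]]'
python3 -m inch '[[0,0,0.0005,0,0,0,1],[0,0,0.001,0,0,0,1],[0,0,0.001,0,0,0,1],[0,0,0.001,0,0,0,1]]'
```

```text
time: 5.88
ee_pos: [0.5221, -0.0022, 0.1398]
tcp_rot: [180.0, -0.0, -173.4]
wrist_force: [-0.1, -0.3, -2.9]
opening: 0.021
time: 6.22
ee_pos: [0.5225, -0.002, 0.1392]
tcp_rot: [-180.0, 0.0, -173.4]
wrist_force: [-0.1, 0.1, -2.4]
opening: 0.0212
time: 6.55
ee_pos: [0.5224, -0.002, 0.1378]
tcp_rot: [180.0, -0.0, -173.4]
wrist_force: [-0.4, -0.1, -2.5]
opening: 0.0211
```

```bash
python3 -m inch '[[0,0,0.0005,0,0,0,1],[0,0,0.001,0,0,0,1],[0,0,0.001,0,0,0,1],[0,0,0.001,0,0,0,1]]'
python3 -m inch '[[0,0,0.0005,0,0,0,1],[0,0,0.0005,0,0,0,1],[0,0,0.0005,0,0,0,1],[0,0,0.0005,0,0,0,1]]'
python3 -m inch '[[0,0,0.0005,0,0,0,1],[0,0,0.0005,0,0,0,1],[0,0,0.0005,0,0,0,1],[0,0,0.0005,0,0,0,1]]'
```

```text
time: 6.88
ee_pos: [0.5223, -0.0021, 0.1367]
tcp_rot: [-180.0, -0.0, -173.4]
wrist_force: [-0.6, -1.0, -2.9]
opening: 0.0213
time: 7.22
ee_pos: [0.5224, -0.002, 0.1363]
tcp_rot: [180.0, 0.0, -173.4]
wrist_force: [-0.2, 0.1, -3.1]
opening: 0.0216
time: 7.55
ee_pos: [0.5224, -0.002, 0.1359]
tcp_rot: [-180.0, 0.0, -173.4]
wrist_force: [0.0, 0.1, -0.8]
opening: 0.0211
```

Contact is starting. I'll press on in 0.5 mm steps.

```bash
python3 -m inch '[[0,0,0.0005,0,0,0,1],[0,0,0.0005,0,0,0,1],[0,0,0.0005,0,0,0,1],[0,0,0.0005,0,0,0,1]]'
python3 -m inch '[[0,0,0.0005,0,0,0,1],[0,0,0.0005,0,0,0,1],[0,0,0.0005,0,0,0,1],[0,0,0.0005,0,0,0,1]]'
```

```text
time: 7.88
ee_pos: [0.5224, -0.002, 0.1358]
tcp_rot: [-180.0, 0.0, -173.4]
wrist_force: [-2.6, -0.7, 6.2]
opening: 0.0215
time: 8.22
ee_pos: [0.5225, -0.002, 0.1359]
tcp_rot: [-180.0, 0.1, -173.4]
wrist_force: [-4.2, 1.1, 8.2]
opening: 0.0215
```

```bash
python3 -m inch '[[-0.004,0,0,0,0,0,1],[-0.008,0,0,0,0,0,1],[-0.012,0,0,0,0,0,1],[-0.016,0,0,0,0,0,1],[-0.02,0,0,0,0,0,1],[-0.024,0,0,0,0,0,1],[-0.028,0,0,0,0,0,1],[-0.032,0,0,0,0,0,1],[-0.036,0,0,0,0,0,1]]'
```

```text
time: 8.97
ee_pos: [0.5579, 0.0019, 0.1359]
tcp_rot: [-180.0, 0.0, -173.4]
wrist_force: [-7.5, -0.1, 10.9]
opening: 0.0211
```

```bash
python3 -m inch '[[-0.004,0,0,0,0,0,1],[-0.008,0,0,0,0,0,1],[-0.012,0,0,0,0,0,1],[-0.016,0,0,0,0,0,1],[-0.02,0,0,0,0,0,1],[-0.024,0,0,0,0,0,1],[-0.028,0,0,0,0,0,1],[-0.032,0,0,0,0,0,1],[-0.036,0,0,0,0,0,1],[-0.04,0,0,0,0,0,1]]'
```

```text
time: 9.8
ee_pos: [0.5976, 0.0065, 0.1359]
tcp_rot: [-180.0, -0.0, -173.4]
wrist_force: [-6.7, -0.4, 9.6]
opening: 0.0213
```

```bash
python3 -m inch '[[-0.005,0,0,0,0,0,1],[-0.01,0,0,0,0,0,1],[-0.015,0,0,0,0,0,1],[-0.02,0,0,0,0,0,1],[-0.025,0,0,0,0,0,1],[-0.03,0,0,0,0,0,1],[-0.035,0,0,0,0,0,1],[-0.04,0,0,0,0,0,1],[-0.045,0,0,0,0,0,1],[-0.05,0,0,0,0,0,1],[-0.055,0,0,0,0,0,1],[-0.059,0,0,0,0,0,1]]'
python3 -m inch '[[0,0,0,0,0,0,1],[0,0,0,0,0,0,1],[0,0,0,0,0,0,1]]'
```

```text
time: 10.8
ee_pos: [0.6564, 0.0133, 0.1359]
tcp_rot: [-180.0, 0.0, -173.4]
wrist_force: [-5.5, -0.8, 8.3]
opening: 0.0215
time: 11.05
ee_pos: [0.657, 0.0134, 0.1359]
tcp_rot: [-180.0, 0.1, -173.4]
wrist_force: [-1.3, -1.1, 6.7]
opening: 0.0212
```

```bash
python3 -m inch '[[0,0,-0.012,0,0,0,1],[0,0,-0.035,0,0,0,1],[0.01,-0.013,-0.045,0,0,0,1],[0.03,-0.038,-0.045,0,0,0,1],[0.052,-0.066,-0.045,0,0,0,1],[0.076,-0.094,-0.045,0,0,0,1],[0.1,-0.124,-0.045,0,0,0,1],[0.124,-0.154,-0.045,0,0,0,1],[0.148,-0.184,-0.045,0,0,0,1],[0.172,-0.214,-0.045,0,0,0,1],[0.196,-0.244,-0.045,0,0,0,1],[0.216,-0.27,-0.045,0,0,0,1]]'
python3 -m inch '[[0.01,-0.012,0.02,0,0,0,1],[0.016,-0.019,0.05,0,0,0,1],[0.016,-0.019,0.085,0,0,0,1],[0.016,-0.019,0.115,0,0,0,1],[0.016,-0.019,0.135,0,0,0,1],[0.016,-0.019,0.145,0,0,0,1],[0.016,-0.019,0.15,0,0,0,1],[0.016,-0.019,0.152,0,0,0,1],[0.016,-0.019,0.152,0,0,0,1],[0.016,-0.019,0.152,0,0,0,1]]'
```

```text
time: 12.05
ee_pos: [0.4709, -0.2816, 0.1801]
tcp_rot: [-180.0, -0.0, -173.4]
wrist_force: [0.2, 1.0, -2.4]
opening: 0.0212
time: 12.88
ee_pos: [0.46, -0.3008, 0.0294]
tcp_rot: [-179.9, 0.1, -173.4]
wrist_force: [0.5, -0.2, -2.6]
opening: 0.0213
```

```bash
python3 -m inch '[[0,0,0.001,0,0,0,1],[0,0,0.002,0,0,0,1],[0,0,0.003,0,0,0,1],[0,0,0.0035,0,0,0,1],[0,0,0.0035,0,0,0,1],[0,0,0.0035,0,0,0,1]]'
```

```text
time: 13.38
ee_pos: [0.4597, -0.3005, 0.0258]
tcp_rot: [-179.9, 0.1, -173.4]
wrist_force: [-3.2, 1.7, 8.1]
opening: 0.0212
```

```bash
python3 -m inch '[[0,0,0,0,0,0,0.5],[0,0,0,0,0,0,0],[0,0,0,0,0,0,0],[0,0,0,0,0,0,0],[0,0,0,0,0,0,0],[0,0,0,0,0,0,0]]'
python3 -m inch '[[0,0,-0.015,0,0,0,0],[0,0,-0.04,0,0,0,0],[0,0,-0.08,0,0,0,0],[0,0,-0.12,0,0,0,0],[0,0,-0.16,0,0,0,0],[0,0,-0.195,0,0,0,0],[0,0.01,-0.215,0,0,0.05,0],[-0.012,0.04,-0.215,0,0,0.15,0],[-0.023,0.075,-0.215,0,0,0.26,0],[-0.034,0.11,-0.215,0,0,0.37,0],[-0.045,0.145,-0.215,0,0,0.48,0],[-0.056,0.18,-0.215,0,0,0.59,0]]'
python3 - <<'E'
from h import *
p,Rt=pose(); print(p,telemetry.get_obs()['tcp_rot'])
a=np.radians(94.4); print('to hover, tool axes',(Rt.T@(np.array([.572,.291,.24])-p)).round(4))
C=cam('top'); P=cloud(C)
k=(np.linalg.norm(P[...,:2]-[.46,-.30],axis=2)<.08)&(P[...,2]>.035)&(P[...,2]<.06)
print('grip top z',np.median(P[k][:,2]),k.sum(),P[k].mean(0))
E
```

```text
time: 13.88
ee_pos: [0.4592, -0.3002, 0.0242]
tcp_rot: [180.0, -0.0, -173.4]
wrist_force: [-0.8, 0.0, 0.3]
opening: 0.0853
time: 14.88
ee_pos: [0.4942, -0.1135, 0.2394]
tcp_rot: [180.0, 0.0, 152.5]
wrist_force: [0.1, -0.5, -0.7]
opening: 0.0851
[ 0.49417552 -0.11350053  0.2393724 ] [1.79994140e+02 1.57856799e-02 1.52452923e+02]
to hover, tool axes [ 0.1181  0.3946 -0.0006]
grip top z 0.049250501215335474 175 [ 0.4574422  -0.29787575  0.04896898]
```

```bash
python3 -m inch '[[0.01,0.036,0,0,0,0.1,0],[0.02,0.072,0,0,0,0.2,0],[0.031,0.108,0,0,0,0.3,0],[0.042,0.144,0,0,0,0.4,0],[0.053,0.18,0,0,0,0.5,0],[0.064,0.216,0,0,0,0.6,0],[0.075,0.252,0,0,0,0.7,0],[0.086,0.288,0,0,0,0.8,0],[0.097,0.324,0,0,0,0.9,0],[0.108,0.36,0,0,0,1.014,0],[0.118,0.394,0,0,0,1.014,0],[0.118,0.394,0,0,0,1.014,0]]'
python3 -m inch '[[0,0,0,0,0,0,0],[0,0,0,0,0,0,0]]'
python3 - <<'E'
from h import *
p,Rt=pose(); print(p,telemetry.get_obs()['tcp_rot'],telemetry.get_obs()['q'].round(1))
C=cam('wrist'); save(C,'w3'); P=cloud(C); Z=P[...,2]; np.savez('pics/w3',**C)
m=((Z>.122)&(Z<.145)&(C['d']>0)&(np.linalg.norm(P[...,:2]-[.572,.291],axis=2)<.25)&(C['pic'][...,0]>110)).astype(np.uint8)
m=cv2.morphologyEx(m,cv2.MORPH_OPEN,np.ones((3,3)))
c=max(cv2.findContours(m,cv2.RETR_EXTERNAL,cv2.CHAIN_APPROX_NONE)[0],key=cv2.contourArea)
w=P[m>0][:,:2]; print(cv2.minAreaRect((w*1000).astype(np.float32)), cv2.boundingRect(c),np.median(Z[m>0]))
E
```

```text
time: 15.93
ee_pos: [0.5694, 0.2947, 0.237]
tcp_rot: [-179.9, -0.0, 94.9]
wrist_force: [1.0, 1.1, 0.3]
opening: 0.0855
time: 16.1
ee_pos: [0.5693, 0.2891, 0.239]
tcp_rot: [-180.0, 0.0, 94.7]
wrist_force: [0.2, 0.1, 0.1]
opening: 0.0851
[0.56927138 0.28913595 0.23896027] [-1.79963174e+02  3.00381349e-02  9.47463736e+01] [ 26.9  18.1  26.2  98.1  -0.  112.2]
((581.8987426757812, 244.09962463378906), (58.191410064697266, 242.20040893554688), 4.797845840454102) (256, 105, 77, 147) 0.1316110363011852
```

View pics/w3.png

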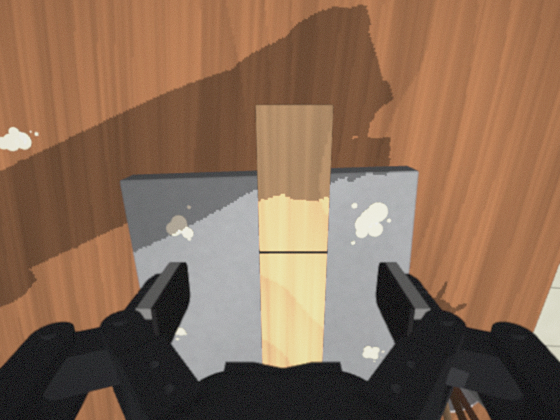

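The wrist view shows the board tail at row 105 (columns 256–331), the pencil line at row 252 (columns 259–328) and the stand's back edge at rows 172–180. The board's centre is about 10 px right of the finger centre.

```bash
python3 - <<'E'
from h import *
Z=np.load('pics/w3.npz'); C={k:Z[k] for k in Z}; p,Rt=pose()
L=onplane(C,[(259,252),(328,252)],.132); T=onplane(C,[(256,105),(332,105)],.132)
print('line',L.round(4),'mid',L.mean(0).round(4)); print('tail',T.round(4),T.mean(0).round(4),'dist',np.linalg.norm(L.mean(0)-T.mean(0)))
lm=L.mean(0)[:2]; tm=T.mean(0)[:2]; d=(lm-tm)/np.linalg.norm(lm-tm); print('axis angle of x from -y deg',np.degrees(np.arctan2(d[0],-d[1])))
a=np.radians(6.58); ex=np.array([np.sin(a),-np.cos(a)]); ey=np.array([np.cos(a),np.sin(a)])
print('line s,t',lm@ex,lm@ey,'to edge',.099-lm@ex)
sb=onplane(C,[(124,180),(418,170)],.11); print('back edge s',(sb[:,:2]@ex).round(4),'expect',.099-.34)
b=np.radians(4.6); bx=np.array([np.sin(b),-np.cos(b)])
g=lm-.048*bx; print('grip',g,'tool delta',(Rt.T@np.r_[g-p[:2],0]).round(4))
E
```

```text
line [[0.5531 0.2433 0.132 ]
 [0.6115 0.2481 0.132 ]] mid [0.5823 0.2457 0.132 ]
tail [[0.5437 0.3624 0.132 ]
 [0.5998 0.367  0.132 ]] [0.5718 0.3647 0.132 ] dist 0.11949829176612004
axis angle of x from -y deg 5.062006511467046
line s,t -0.1773425948668516 0.6066290342676814 to edge 0.27634259486685164
back edge s [-0.2398 -0.2401] expect -0.24100000000000002
grip [0.57846176 0.29353365] tool delta [ 0.0042  0.0095 -0.    ]
```

```bash
python3 -m inch '[[0.002,0.005,0.02,0,0,0,0],[0.004,0.0085,0.045,0,0,0,0],[0.004,0.0085,0.07,0,0,0,0],[0.004,0.0085,0.09,0,0,0,0],[0.004,0.0085,0.105,0,0,0,0],[0.004,0.0085,0.116,0,0,0,0],[0.004,0.0085,0.124,0,0,0,0],[0.004,0.0085,0.129,0,0,0,0],[0.004,0.0085,0.129,0,0,0,0],[0.004,0.0085,0.129,0,0,0,0]]'
python3 -m inch '[[0,0,0,0,0,0,0.15],[0,0,0,0,0,0,0.25],[0,0,0,0,0,0,0.35],[0,0,0,0,0,0,0.45],[0,0,0,0,0,0,0.6],[0,0,0,0,0,0,0.8],[0,0,0,0,0,0,1],[0,0,0,0,0,0,1],[0,0,0,0,0,0,1]]' 50
```

```text
time: 16.98
ee_pos: [0.5778, 0.2939, 0.1111]
tcp_rot: [180.0, -0.0, 94.7]
wrist_force: [-0.5, 0.2, -0.1]
opening: 0.0855
time: 17.73
ee_pos: [0.5779, 0.2942, 0.1114]
tcp_rot: [179.9, -0.0, 94.7]
wrist_force: [-0.7, -0.3, 5.8]
opening: 0.0567
```

```bash
python3 -m inch '[[-0.005,0,0,0,0,0,1],[-0.013,0.0004,0,0,0,-0.002,1],[-0.021,0.0007,0,0,0,-0.004,1],[-0.029,0.001,0,0,0,-0.006,1],[-0.037,0.0012,0,0,0,-0.008,1],[-0.045,0.0015,0,0,0,-0.01,1],[-0.053,0.0017,0,0,0,-0.012,1],[-0.061,0.002,0,0,0,-0.014,1],[-0.069,0.0023,0,0,0,-0.016,1],[-0.077,0.0025,0,0,0,-0.018,1],[-0.085,0.0028,0,0,0,-0.02,1],[-0.09,0.003,0,0,0,-0.02,1]]'
```

```text
time: 18.73
ee_pos: [0.5883, 0.205, 0.1114]
tcp_rot: [179.9, -0.1, 95.9]
wrist_force: [-0.3, 6.5, 6.3]
opening: 0.0568
```

```bash
python3 -m inch '[[-0.005,0,0,0,0,0,1],[-0.014,0.0002,0,0,0,-0.002,1],[-0.024,0.0003,0,0,0,-0.003,1],[-0.034,0.0004,0,0,0,-0.005,1],[-0.044,0.0005,0,0,0,-0.007,1],[-0.054,0.0006,0,0,0,-0.009,1],[-0.064,0.0007,0,0,0,-0.011,1],[-0.074,0.0009,0,0,0,-0.013,1],[-0.084,0.001,0,0,0,-0.013,1],[-0.094,0.0012,0,0,0,-0.013,1],[-0.104,0.0013,0,0,0,-0.013,1],[-0.11,0.0014,0,0,0,-0.013,1]]'
```

```text
time: 19.73
ee_pos: [0.6009, 0.0955, 0.1114]
tcp_rot: [179.9, -0.1, 96.6]
wrist_force: [-0.8, 4.8, 5.9]
opening: 0.057
```

```bash
python3 -m inch '[[-0.006,0,0,0,0,0,1],[-0.014,0,0.0001,0,0,0,1],[-0.022,0,0.0002,0,0,0,1],[-0.03,0,0.0003,0,0,0,1],[-0.038,0,0.0004,0,0,0,1],[-0.046,0,0.0004,0,0,0,1],[-0.054,0,0.0004,0,0,0,1],[-0.06,0,0.0004,0,0,0,1],[-0.064,0,0.0004,0,0,0,1],[-0.064,0,0.0004,0,0,0,1],[-0.064,0,0.0004,0,0,0,1]]'
python3 - <<'E'
from h import *
p,Rt=pose(); print(p,telemetry.get_obs()['tcp_rot'],telemetry.get_obs()['wrist_force'])
for n in('wrist','side','top'):
    C=cam(n); save(C,n+'4'); np.savez('pics/'+n+'4',**C)
E
```

```text
time: 20.65
ee_pos: [0.6085, 0.0318, 0.1114]
tcp_rot: [179.9, -0.0, 96.6]
wrist_force: [0.1, 0.8, 8.7]
opening: 0.0569
[0.60847523 0.03180985 0.11141093] [ 1.79858868e+02 -1.61140590e-02  9.65856950e+01] [0.06725975 0.79847726 8.68789854]
```

View pics/wrist4.png

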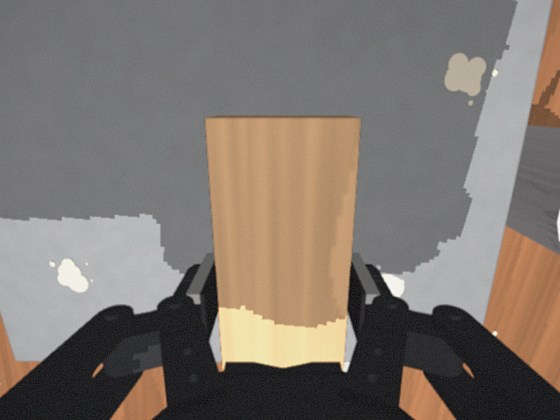

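View pics/side4.png

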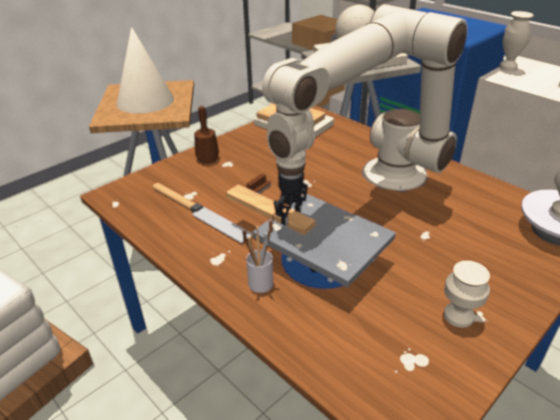

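The wrist view shows the board tail's top edge at row 117 (columns 206–360), the fingers on both sides, and the open edge at the lower left, row ~362. The side view shows the board flat and sticking out over the edge, with everything else in place.

```bash
python3 - <<'E'
from h import *
ld=lambda n:(lambda Z:{k:Z[k] for k in Z})(np.load(f'pics/{n}.npz'))
a=np.radians(6.58); ex=np.array([np.sin(a),-np.cos(a)]); ey=np.array([np.cos(a),np.sin(a)])
C=ld('wrist4'); hsv=cv2.cvtColor(C['pic'],cv2.COLOR_RGB2HSV); s=hsv[...,1]
# tail row & open edge row by saturation steps
tr=[(c,100+np.argmax(s[100:140,c]>70)) for c in range(215,352,8)]
er=[(c,345+np.argmax(s[345:380,c]>70)) for c in range(30,90,6)]
print(tr[::5],er)
T=onplane(C,tr,.132)[:,:2]; E=onplane(C,er,.11)[:,:2]
print('tail s',np.median(T@ex),'slope deg',np.degrees(np.polyfit(T@ey,T@ex,1)[0]),'edge s',np.median(E@ex))
print('line minus edge: ',np.median(T@ex)+.12-np.median(E@ex), ' with edge .0995:',np.median(T@ex)+.12-.0995)
p=pose()[0]; print('by TCP travel', -.1773+(p[:2]-[.5779,.2942])@ex-.0995)
C=ld('top4'); P=cloud(C)
cv2.imwrite('pics/t4c.png',cv2.resize(C['pic'][140:270,160:400,::-1],None,fx=3,fy=3,interpolation=cv2.INTER_CUBIC))
b=(P[...,2]>.122)&(P[...,2]<.145)&(P[...,1]<.0)&(P[...,1]>-.3)&(P[...,0]>.5); w=P[b]
r=cv2.minAreaRect((w[:,:2]*1000).astype(np.float32)); print('outer part',r, 'outer end s',np.percentile(w[:,:2]@ex,99)); 
A=np.c_[w[:,:2],np.ones(len(w))]; f=np.linalg.lstsq(A,w[:,2],rcond=None)[0]; print('tilt',f[:2],np.median(w[:,2]))
E
```

```text
[(215, np.int64(117)), (255, np.int64(116)), (295, np.int64(116)), (335, np.int64(116))] [(30, np.int64(362)), (36, np.int64(362)), (42, np.int64(374)), (48, np.int64(379)), (54, np.int64(376)), (60, np.int64(353)), (66, np.int64(346)), (72, np.int64(345)), (78, np.int64(361)), (84, np.int64(355))]
tail s -0.03356924469060388 slope deg 0.08578277197096047 edge s 0.0986455070368275
line minus edge:  -0.012214751727431389  with edge .0995: -0.013069244690603887
by TCP travel -0.012649169854554915
outer part ((624.6190795898438, -114.20992279052734), (61.794124603271484, 197.68362426757812), 6.241122245788574) outer end s 0.28223203884698933
tilt [0.00191946 0.00412227] 0.13190470542271804
```

View pics/t4c.png

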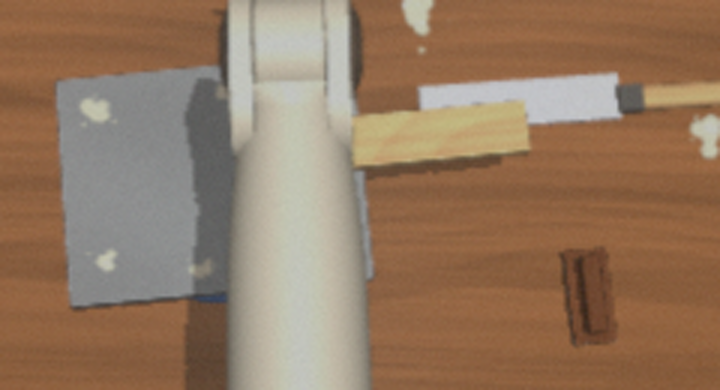

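Three estimates agree that the line is still 12–13 mm inside the edge, and the outer end in the top view suggests 15 mm. The board hangs square and level over the saw with clearance, and the block stands on the bench. I'll slide 19 mm more.

```bash
python3 -m inch '[[-0.004,0,0,0,0,0,1],[-0.008,0,0,0,0,0,1],[-0.012,0,0,0,0,0,1],[-0.016,0,0,0,0,0,1],[-0.019,0,0,0,0,0,1],[-0.019,0,0,0,0,0,1],[-0.019,0,0,0,0,0,1],[-0.019,0,0,0,0,0,1]]'
python3 - <<'E'
from h import *
a=np.radians(6.58); ex=np.array([np.sin(a),-np.cos(a)]); ey=np.array([np.cos(a),np.sin(a)])
p,Rt=pose(); print(p)
C=cam('wrist'); s=cv2.cvtColor(C['pic'],cv2.COLOR_RGB2HSV)[...,1]; save(C,'w5')
tr=[(c,60+np.argmax(s[60:150,c]>70)) for c in range(225,345,8)]; print(tr[::6])
T=onplane(C,tr,.132)[:,:2]; print('tail->line',np.median(T@ex)+.12-.0995,'travel',-.1773+(p[:2]-[.5779,.2942])@ex-.0995)
print('tail z depth',np.median(cloud(C)[125:200,240:330,2]))
C=cam('top'); P=cloud(C)
b=(P[...,2]>.122)&(P[...,2]<.145)&(P[...,1]<.0)&(P[...,1]>-.3)&(P[...,0]>.5); w=P[b]
A=np.c_[w[:,:2],np.ones(len(w))]; f=np.linalg.lstsq(A,w[:,2],rcond=None)[0]; print('tilt',f[:2],'outer end s',np.percentile(w[:,:2]@ex,99))
C=cam('side'); save(C,'s5'); hs=cv2.resize(C['pic'][170:260,210:350,::-1],None,fx=5,fy=5,interpolation=cv2.INTER_CUBIC); cv2.imwrite('pics/s5c.png',hs)
P0=cloud(cam('top')); Z=np.load('pics/top0.npz'); C0={k:Z[k] for k in Z}; Q=cloud(C0)
for n,c in dict(tin=(.772,.081),saw=(.69,-.35),mallet=(.445,-.598),urn=(.5,.42)).items():
    for X in(Q,P0):
        k=(np.linalg.norm(X[...,:2]-c,axis=2)<.07)&(X[...,2]>.012); print(n,k.sum(),X[k].mean(0).round(3))
E
python3 -m inch '[[0,0,0,0,0,0,1],[0,0,0,0,0,0,1],[0,0,0,0,0,0,1],[0,0,0,0,0,0,1]]'
```

```text
time: 21.47
ee_pos: [0.6107, 0.0133, 0.1114]
tcp_rot: [179.9, -0.0, 96.6]
wrist_force: [-0.4, 2.9, 8.3]
opening: 0.0564
[0.61065458 0.0133335  0.11142601]
[(225, np.int64(116)), (273, np.int64(116)), (321, np.int64(116))]
tail->line 0.005539907859386475 travel 0.005969745982729618
tail z depth 0.13164437921361194
tilt [0.00836433 0.00139023] outer end s 0.3008293704890991
tin 524 [0.774 0.08  0.096]
tin 171 [0.798 0.088 0.135]
saw 292 [ 0.698 -0.352  0.019]
saw 288 [ 0.699 -0.35   0.018]
mallet 799 [ 0.441 -0.599  0.118]
mallet 792 [ 0.441 -0.599  0.119]
urn 7 [0.481 0.434 0.014]
urn 12 [0.499 0.414 0.014]
time: 22.0
ee_pos: [0.6106, 0.0133, 0.1114]
tcp_rot: [179.9, -0.0, 96.6]
wrist_force: [-0.2, 2.4, 8.5]
opening: 0.057
```

View pics/s5c.png

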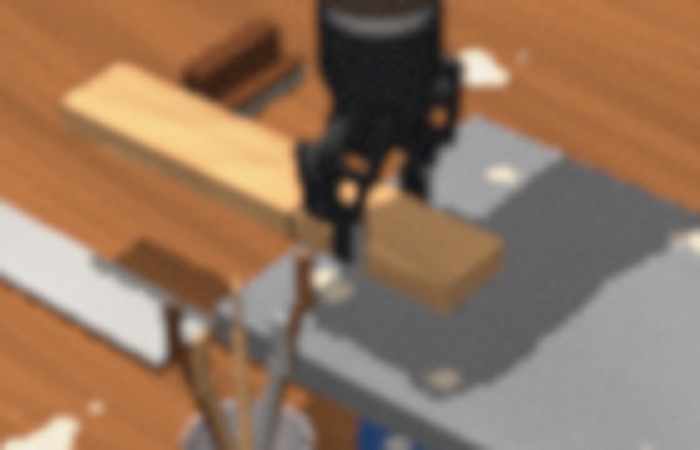

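The side crop shows the board flat in the fingers, with the pencil line at about (298,215), right where it leaves the stand. The tin is upright. The line is about 5.5–6 mm outside the edge, so I'm handing in.

```bash
python3 -c "
from workcell import order; print(order.job_done())"
```

```text
the job is handed in; nothing more can be done
None
```

The job is handed in at about 22 s of robot time, with the arm still gripping the board and pressing it flat on the stand; the hand-in reports no verdict.

- **Rub:** I pinched the block by its grip and rubbed the strip in one stroke away from the robot. By my measurements its centre went from 65 mm on the near side of the middle to 69 mm on the far side, about 37 mm inside the edge. The pressure was about 9–14 N wherever I read it.
- **Block:** I laid it back on the bench on its sole and let go; its grip top then measured 49 mm high (50 mm expected).
- **Board:** I pinched it near the tail and slid it 283 mm, squaring it to the edge on the way.

**Last checks**
- **Line:** it is about 5.5 mm outside the edge from the tail in the wrist view, and 6.0 mm from the arm's travel. The outer end in the top view suggests 2–4 mm, which is still inside the 0 to 12 mm limits.
- **Squareness:** the tail was within about 0.1° of square just before the last 19 mm.
- **Flatness:** the tilt fit gave at most 0.008 rad and the top of the board was at 131.6 mm (132 mm expected).
- **Hold:** the wrist read a steady 8.5 N of push on the stand, with the fingers stopped on the board.
- **Other things:** the saw and mallet measured unmoved. The arm partly hid the tin, so its measured position disagreed with the start, but the side view shows it upright and the arm stayed clear of it. My urn measurement missed the urn; in the side view before the final slide it was standing in place.

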